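# Open the locked spring drawer with its panel key

### The job

Unlock the small grey steel lock box: take the flat-handled steel key from its wooden stand, put it into the lock on top of the box, feeling gently for the hidden keyway until the key goes fully home, then turn it clockwise until the latch lets go and the drawer springs out. Leave the key standing fully home in the lock and let go of it. Never force the key, and do not move the small things lying about.

Things in the scene. Friction and masses are not known exactly. Their poses are not given: they have to be found in the camera images.
- key_grip (a point): Centre of the handle of the upright steel key (z up). Handle: flat dark block 36 mm along the key's x, 10 mm thick along its y (grasp it across y), 28 mm high (14 mm above and below this point). A thin neck joins it to a collar of 30 mm diameter whose underside is 27.5 mm below this point; when the key is home the collar rests on the lock's face. Half a turn about z gives the same key.
- key: The whole key, about 70 g, loose, hanging by its collar in the stand at the start; origin at the blade's tip, 54 mm below key_grip, same axes. From the tip up: blade 20 mm wide along x, 4 mm thick along y, 10 mm high; then a round shank of 20 mm diameter, 16.5 mm long, up to the collar (4 mm high).
- key_stand: Fixed wooden block 60 x 60 mm, 34 mm high, origin centre of underside; the key hangs in the 23.5 mm hole in the middle of its top, with its collar on the top face.
- lockbox: Fixed grey sheet-steel box 140 (x) x 120 (y) x 86 mm high, origin centre of underside, the drawer in its front, which faces its own -x (towards the robot). The lock is in the middle of its top.
- lock_face (a point): Centre of the lock's mouth, on top of the 44 x 44 mm steel lock plate (88 mm above the bench, 2 mm above the box top); z up, x towards the back of the box. Mouth: round hole of 22.5 mm diameter with a 3 mm chamfer, 16 mm deep, leading to the rotor 17 mm below. Key fully home: collar on the face, key_grip 27.5 mm above this point; resting on the closed rotor it stands 37 mm above.
- keyway (a point): Centre of the top of a brass rotor, 17 mm below the face; axes are the box's, not the rotor's. Its slot, 6.2 mm wide, takes the blade. The slot's line is not measured: it starts anywhere from 0.75 rad anticlockwise to 0.35 rad clockwise (from above) of the box's x and must be felt for: touch lightly, turn little by little; the blade enters within about 0.1 rad of it and drops 9.5 mm.
- cam_axis (a point): Axis of the rotor at the hidden cam under it (nothing to touch there). The rotor resists with about 0.1 N m, more than a light touch of the blade. Turned clockwise seen from above until its slot lies about 0.75 rad clockwise of the box's x, it frees the drawer; it stops at 1.05 rad clockwise and at 0.8 rad the other way, and stays where it is left.
- drawer (a joint): Drawer position in m: 0 shut and latched, 0.03 sprung fully out (towards the front of the box).
- cap_box: Bystander: small blue card box 30 x 46 x 18 mm, origin centre of underside.
- knob_spare: Bystander: black pointer knob 34 mm across, 16 mm high, origin centre of underside.
- battery_9v: Bystander: black block battery lying down, 51 x 27 x 18 mm, origin centre of underside.
- hex_nut_big: Bystander: steel nut 25 x 22 x 10 mm, origin centre of underside.
- marker: Bystander: black pen, 17 mm thick, 138 mm long along y, origin centre of underside.

How it is judged:
On the way, in this order (a step that is already met when the one before it is completed fails the run):
1. the key is fully home in the lock, the drawer still latched (horizontal distance between key_grip and lock_face below 0.004 m and z of key_grip in the frame of lock_face below 0.0295 m and angle between key_grip's own z axis and vertical below 0.1 rad and value of joint drawer below 0.004 m), for 0.1 s.
2. with the key home, the latch has let go and the drawer has sprung out (horizontal distance between key_grip and lock_face below 0.004 m and z of key_grip in the frame of lock_face below 0.0295 m and angle between key_grip's own z axis and vertical below 0.1 rad and value of joint drawer above 0.024 m), for 0.2 s.
At the end, for the whole second after the job is handed in: The drawer is at least 24 mm out, and the key stands at rest, let go, fully home in the lock: its collar within 2 mm of the face, within 4 mm of the lock's axis and 0.1 rad of upright (all of step 2 and linear speed of key below 0.02 m/s); the robot touches nothing.
It fails at once if the key is pressed or twisted against the lock box with more than 40 N (contact force between key and lockbox above 40 N).
It fails at once if a bystander (card box, knob, battery, nut, pen) is moved more than 20 mm (distance of any of cap_box, knob_spare, battery_9v, hex_nut_big, marker from where it was at the start of the episode above 0.02 m).
It also fails if it takes over 72 s, if anything falls off the work surface, if the arm or the gripper's body presses on something with over 40 N, if the wrist force passes 120 N, or if a joint passes its speed limit or range.

### The arm

A 6-joint arm with a two-finger parallel gripper is mounted at the origin on a cart in front of the work surface, level with it; the furniture and walls round the work are solid. World frame = base frame: x ahead of the robot, y to its left, z up, the work surface at z = 0. Lengths are in m, angles in rad, forces in N, time in s.
With the tool pointing down it reaches from about 0.25 to 0.775 m from the base axis. Payload 4 kg.
Tool frame: the origin (TCP) lies at the centre of the arm's flange, where the gripper is bolted on; the fingertips stand 199 mm ahead of it and the grasp point (between the pads) lies 180 mm ahead of it (robot.tcp_to_tips is the distance from the TCP to the fingertips, in m); z points along the fingers, y is the line along which they close (so a half turn about z gives the same grasp; the last joint's range is limited). The gripper opens to 94 mm and grips with 3 to 60 N. Pads are 16 mm wide; open, the fingers measure 119 mm over their backs; the gripper's body (75 mm by 177 mm) begins 78 mm behind the grasp point.
Start: joints at [1.126, 0.087, 1.371, -0, 1.684, -0.103], TCP at [0.184, 0.518, 0.405] pointing down, gripper open.
Joint ranges: [-3.1, 3.1], [-0.76, 2.03], [0.27, 2.55], [-1.08, 4.22], [0.17, 2.65], [-2.57, 2.57]. Speed limits (rad/s): [2.79, 2.79, 3.14, 3.14, 3.14, 3.14].

### API

Orientations are given as [roll, pitch, yaw] about the fixed x, y, z axes, in that order (R = Rz(yaw) Ry(pitch) Rx(roll)).
In Python, from bench import telemetry, snapshot, ticket, robot gives the robot as it stands.
- The arm moves only by the tool apply_moves, never from a script. Its argument "moves" is a list that holds one entry, the list of rows, each a list of 5 numbers: the shift along the tool's x, y, z in units of 50 mm (1.0 is 50 mm), then the turn about the tool's z in units of 10 degrees (1.0 is 10 degrees), then the closure, from 0 (fully open) to 1 (shut). A call has 1 to 10 rows; each row is the pose to reach, as a shift and turn from the pose commanded when the call began, along the tool's axes at that moment; what a row does not reach only later rows make up. A row lasts 1/8 s, in which the tool goes at most 62.5 mm and 10.7 degrees, less where a joint would pass 70% of its speed; a pose out of reach is approached as far as the arm can. A call with a gripper value outside its range is refused whole. The fingers move at their own pace and stop on an object; the grip force is fixed at half the most. Time passes only in rows, so rows that repeat a pose let the fingers close. It gives the time, the measured TCP pose, the force, the opening and the grip force at its end, in the units of the state.
- telemetry.get_obs(): the state, without advancing time (a new reading comes with each control period).
- snapshot(name): name is "scene" or "side" or "wrist"; returns a dict with "image" (420x560x3 uint8, red, green, blue), "fovy" (degrees; the focal length in pixels is half the picture's height over the tangent of half this angle, whatever the lens; pixels are square), "cx", "cy" (the principal point, pixels), "R" (3x3) and "t" (3): a world point X has camera coordinates R X + t. Camera axes: x right, y down, z forward; pixel columns grow to the right and rows downward; lengths in m; the calibration is good to about 2 mm. The wrist camera is an equidistant fisheye: a pixel r from the principal point sees the ray r / f radians off the axis. A picture is of the moment at which its call begins. There is no depth.
- ticket.close_job(): hands the job in; it is judged then, once.
The state is a dict: "time": time; "joint_positions": joint angles; "qvel": joint speeds; "joint_torque": joint torques, N m; "tool_pos": TCP position; "ee_rot": TCP orientation; "wrist_force": force on the tool from outside, world axes, zero at the start; "wrist_torque": the same for the moment, N m; "width": finger opening in m; "finger_force": force on a finger pad.
Only numpy, scipy, OpenCV 4.12 (cv2) and the standard library are available. Lean on these libraries where they do the work, as an engineer would, in place of code of your own. Each camera call takes 0.05 s, during which the arm holds its last target. There are 200 camera calls.

## Working session

There is one attempt and no reset: what is moved stays moved. The work goes in short steps, Python scripts to look and compute and a tool call to move; the robot and the scene stay as the last step left them, time stands still between calls to the robot, and variables do not carry over. Pictures are saved under pics/ and viewed, at most 10 in all, crops included, and the job is handed in when it is done.

Besides the shell and the picture viewer there is one more tool, called after "Emit:" as a command line: name --argument value ..., lists and objects as JSON in quotes. apply_moves: Moves the arm, as the interface text tells. Its arguments: {"type":"object","properties":{"moves":{"type":"array","items":{"type":"array","items":{"type":"array","items":{"type":"number"}}}}},"required":["moves"]}

```bash
ls; mkdir -p pics
cat > h.py <<'E'
import numpy as np, cv2
from bench import telemetry, snapshot, ticket, robot
def snap(n,f):
    s=snapshot(n); np.savez('pics/'+f+'.npz',**{k:np.array(v) for k,v in s.items()})
    cv2.imwrite('pics/'+f+'.png',s['image'][:,:,::-1]); return s
def load(f): return dict(np.load('pics/'+f+'.npz'))
def ray(s,u,v,fish=False):
    f=210/np.tan(np.radians(float(s['fovy']))/2); x=(u-s['cx']);y=(v-s['cy'])
    if fish:
        r=np.hypot(x,y)+1e-9; a=r/f; d=np.array([x/r*np.sin(a),y/r*np.sin(a),np.cos(a)])
    else: d=np.array([x/f,y/f,1.])
    R=s['R']; return -R.T@s['t'], R.T@d
def onz(s,u,v,z,fish=False):
    o,d=ray(s,u,v,fish); return o+d*(z-o[2])/d[2]
def proj(s,X,fish=False):
    f=210/np.tan(np.radians(float(s['fovy']))/2); c=s['R']@np.array(X)+s['t']
    if fish:
        r=np.hypot(c[0],c[1])+1e-12;a=np.arctan2(r,c[2]);return s['cx']+f*a*c[0]/r,s['cy']+f*a*c[1]/r
    return s['cx']+f*c[0]/c[2],s['cy']+f*c[1]/c[2]
E
python3 - <<'E'
from h import *
a=[snap(n,n+'0') for n in('scene','side','wrist')]
for s in a: print(s['fovy'],s['cx'],s['cy'],-s['R'].T@s['t'],s['R'][2])
print(telemetry.get_obs())
cv2.imwrite('pics/m0.png',cv2.resize(np.hstack([s['image'][:,:,::-1] for s in a[:2]]),(800,300)))
E
```

```text
pics
55.81830826464953 281.2462965524596 207.459982280589 [-0.00979783 -0.07252847  0.61023305] [ 0.58345599  0.50552135 -0.6356314 ]
47.67367043160904 274.0909746021152 207.07232191689832 [ 0.35402174 -0.39474097  0.46231672] [ 0.14392729  0.87780022 -0.45689354]
65.70646984690485 284.3492897699252 210.50336667431426 [0.1185959  0.54205038 0.38268685] [ 0.22488851 -0.0828508  -0.97085576]
{'time': 0.15, 'joint_positions': array([ 1.12593230e+00,  8.77808072e-02,  1.37186775e+00,  1.59014617e-05,
        1.68358088e+00, -1.03102744e-01]), 'qvel': array([ 0.00204383, -0.00113484, -0.00574268,  0.00040002, -0.00073409,
       -0.00034323]), 'joint_torque': array([ 1.69943163e-03, -3.40646732e+01, -3.02790856e+01,  7.18820211e-02,
        3.06176359e-02, -1.20699215e-04]), 'tool_pos': array([0.18430035, 0.51811861, 0.40379516]), 'ee_rot': array([-3.13996618e+00, -1.84177795e-04,  2.79983300e+00]), 'wrist_force': array([ 0.0476454 , -0.09366258, -0.493153  ]), 'wrist_torque': array([ 0.06529581, -0.03583971,  0.01979698]), 'finger_force': 0.0, 'width': 0.09413728367390779}
```

View pics/scene0.png

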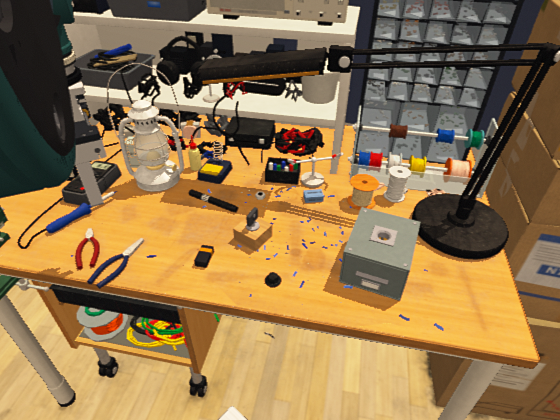

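View pics/wrist0.png

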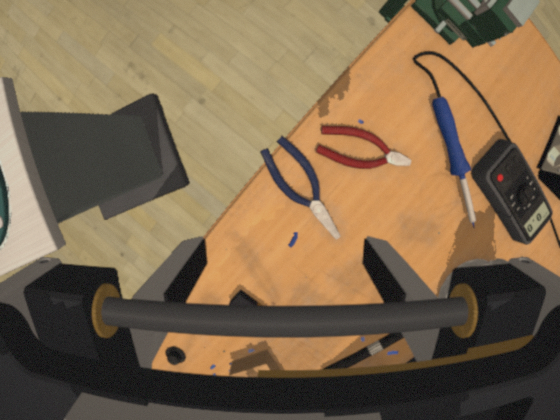

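The scene view shows the key on its stand (~253,218), the lock plate (~383,236), and the bystanders. The wrist view shows mostly tools to the left of the key. A lamp arm crosses overhead.

View pics/side0.png

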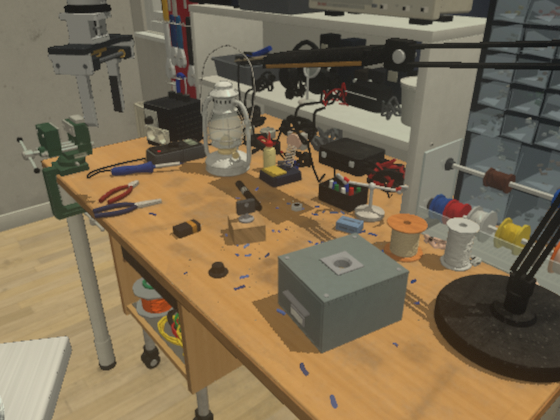

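Run:
```python
from h import *
s=load('scene0')
for n,u,v,z in [('key',252,217,.0615),('stand top',253,230,.034),('lock',383,236,.088),('boxTL',365,212,.086),('TR',420,222,.086),('BL',345,253,.086),('BR',404,270,.086),('knob',272,280,.01),('batt',203,257,.01),('marker',212,200,.008),('capbox',314,196,.01),('nut',261,195,.005)]:
    print(n,onz(s,u,v,z).round(3))
```

```text
key [0.429 0.389 0.062]
stand top [0.422 0.38  0.034]
lock [0.536 0.142 0.088]
boxTL [0.576 0.207 0.086]
TR [0.623 0.108 0.086]
BL [0.451 0.171 0.086]
BR [0.486 0.071 0.086]
knob [0.362 0.271 0.01 ]
batt [0.312 0.418 0.01 ]
marker [0.451 0.551 0.008]
capbox [0.629 0.374 0.01 ]
nut [0.549 0.479 0.005]
```

The side view shows the key (~247,208), lock plate (~341,262), lamp joint (~402,57), and the lamp head ending near (240,62). I'll triangulate the lamp, key and lock.

```bash
cat >> h.py <<'E'
def tri(*obs):
    A=np.zeros((3,3));b=np.zeros(3)
    for s,u,v,f in obs:
        o,d=ray(s,u,v,f);d/=np.linalg.norm(d);P=np.eye(3)-np.outer(d,d);A+=P;b+=P@o
    X=np.linalg.solve(A,b); return X.round(4),[np.round(np.hypot(*(np.array(proj(s,X,f))-(u,v))),1) for s,u,v,f in obs]
E
python3 - <<'E'
from h import *
s=load('scene0');d=load('side0')
for n,a,b in [('lampjoint',(340,57),(402,57)),('lamphead',(200,72),(245,62)),('key',(252,214),(245,205)),('lock',(383,236),(341,262)),('boxBL',(345,253),(279,262))]:
    print(n,*tri((s,*a,False),(d,*b,False)))
ims=[cv2.resize(s['image'][190:300,220:440],(800,400),interpolation=2),cv2.resize(d['image'][170:350,160:420],(800,554),interpolation=2)]
cv2.imwrite('pics/c1.png',ims[0][:,:,::-1])
E
```

```text
lampjoint [0.7057 0.3907 0.3226] [np.float64(1.9), np.float64(2.4)]
lamphead [0.46   0.5541 0.3048] [np.float64(7.8), np.float64(7.9)]
key [0.4294 0.3898 0.0656] [np.float64(1.2), np.float64(1.3)]
lock [0.5368 0.142  0.0872] [np.float64(0.1), np.float64(0.1)]
boxBL [0.4549 0.173  0.0788] [np.float64(1.2), np.float64(1.5)]
```

View pics/c1.png

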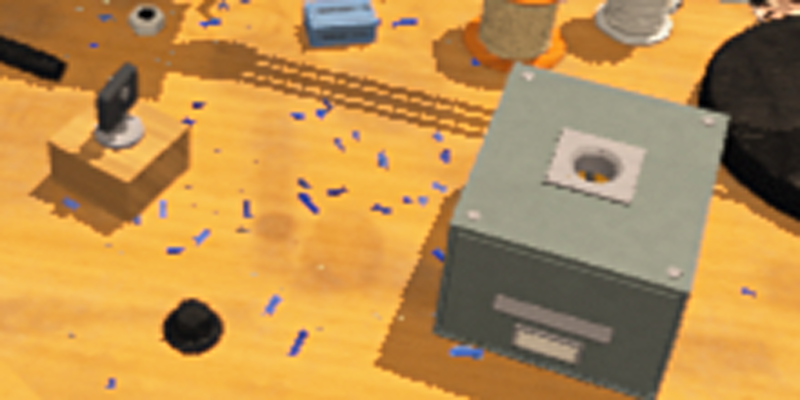

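Emit:
apply_moves --moves '[[[-1.2,-0.2,0.1,0,0],[-2.4,-0.4,0.3,0,0],[-3.6,-0.6,0.5,0,0],[-4.8,-0.8,0.7,0,0],[-5.5,-0.86,0.88,0,0],[-5.5,-0.86,0.88,0,0],[-5.5,-0.86,0.88,0,0]]]'

```text
time: 1.02
tool_pos: [0.4286, 0.3857, 0.3606]
ee_rot: [-3.141, -0.001, 2.8]
wrist_force: [0.4, 0.4, 0.2]
width: 0.0937
finger_force: 0.0
```

```bash
cat >> h.py <<'E'
def units(target,yaw=None):
    o=telemetry.get_obs(); a=o['ee_rot'][2]; d=np.array(target)-o['tool_pos']
    ex=np.array([np.cos(a),np.sin(a),0]); ey=np.array([np.sin(a),-np.cos(a),0])
    r=np.array([d@ex,d@ey,-d[2]])/.05
    t=None if yaw is None else -np.degrees((yaw-a+np.pi/2)%np.pi-np.pi/2)/10
    return r.round(3),t
E
python3 - <<'E'
from h import *
s=snap('wrist','w1'); o=telemetry.get_obs(); print(o['tool_pos'],o['ee_rot'],o['joint_positions'])
print(proj(s,[.4294,.3875,.0615],True))
E
```

```text
[0.42824254 0.38605633 0.3609666 ] [ 3.14115576e+00 -3.87276791e-04  2.80095371e+00] [ 6.35163009e-01  1.58360414e-01  1.37829333e+00  5.65932471e-04
  1.60479416e+00 -5.94975012e-01]
(np.float64(286.1685417352905), np.float64(212.3412843505695))
```

View pics/w1.png

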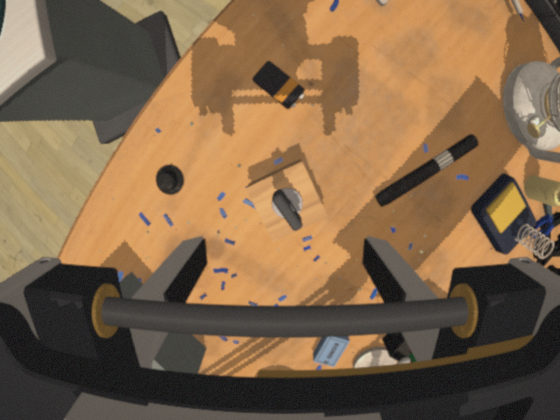

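The wrist view shows the stand around (285,195) and the dark handle at about (287,210), slanted in the picture. I'll mask it.

Run:
```python
from h import *
s=load('w1'); im=s['image']
cv2.imwrite('pics/c2.png',cv2.resize(im[155:245,235:335],(800,600*720//600),interpolation=cv2.INTER_CUBIC)[:600,:,::-1] if 0 else cv2.resize(im[170:240,245:338],(797,600),interpolation=2)[:,:,::-1])
```

```text
(no output)
```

View pics/c2.png

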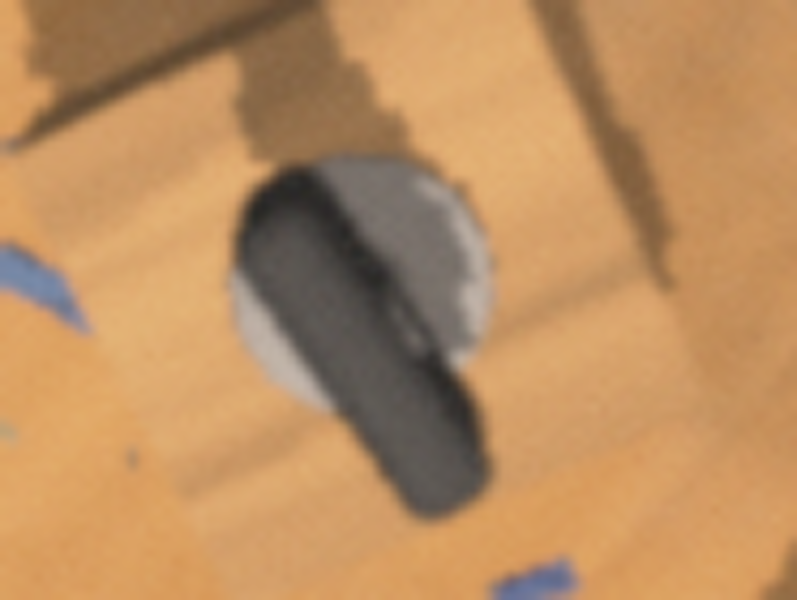

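The crop shows the collar centred near (362,283) and the top face of the handle running from (272,225) to (445,492) in crop pixels.

Run:
```python
from h import *
s=load('w1'); P=lambda u,v,z:onz(s,245+u/8.57,170+v/8.57,z,True)
print('collar',P(362,283,.038)); a=P(272,225,.0755);b=P(445,492,.0755); print('mid',(a+b)/2,np.linalg.norm(a-b))
for p,q in [((240,265),(415,510)),((325,235),(470,415)),((272,225),(445,492))]:
    d=P(*q,.0755)-P(*p,.0755); print('handle yaw',np.arctan2(d[1],d[0])%np.pi)
y=1
print(telemetry.get_obs()['ee_rot'])
```

```text
collar [0.42675233 0.38962981 0.038     ]
mid [0.42601368 0.38933256 0.0755    ] 0.03182881515908052
handle yaw 0.26256974720162324
handle yaw 0.3265157323212302
handle yaw 0.22091668193950004
[ 3.14115576e+00 -3.87276791e-04  2.80095371e+00]
```

Emit:
apply_moves --moves '[[[0.07,0.05,0.3,-1.0,0],[0.07,0.05,0.5,-2.0,0],[0.07,0.05,0.5,-3.0,0],[0.07,0.05,0.5,-3.5,0],[0.07,0.05,0.5,-3.5,0],[0.07,0.05,0.5,-3.5,0]]]'

```text
time: 1.82
tool_pos: [0.4258, 0.3896, 0.3362]
ee_rot: [3.141, 0.001, -2.872]
wrist_force: [-0.1, -0.7, -0.6]
width: 0.094
finger_force: 0.0
```

Run:
```python
from h import *
s=snap('wrist','w2'); print(telemetry.get_obs()['tool_pos'],telemetry.get_obs()['ee_rot'],units([.4264,.3895,.2435],.27))
u,v=proj(s,[.4264,.3895,.0755],True);u,v=int(u),int(v);print(u,v)
cv2.imwrite('pics/c3.png',cv2.resize(s['image'][v-50:v+50,u-65:u+65],(780,600),interpolation=2)[:,:,::-1])
```

```text
[0.42603861 0.38946146 0.33607055] [ 3.14122871e+00  5.75020626e-04 -2.87241190e+00] (array([-7.000e-03, -1.000e-03,  1.851e+00]), np.float64(-0.004693939019083522))
282 224
```

View pics/c3.png

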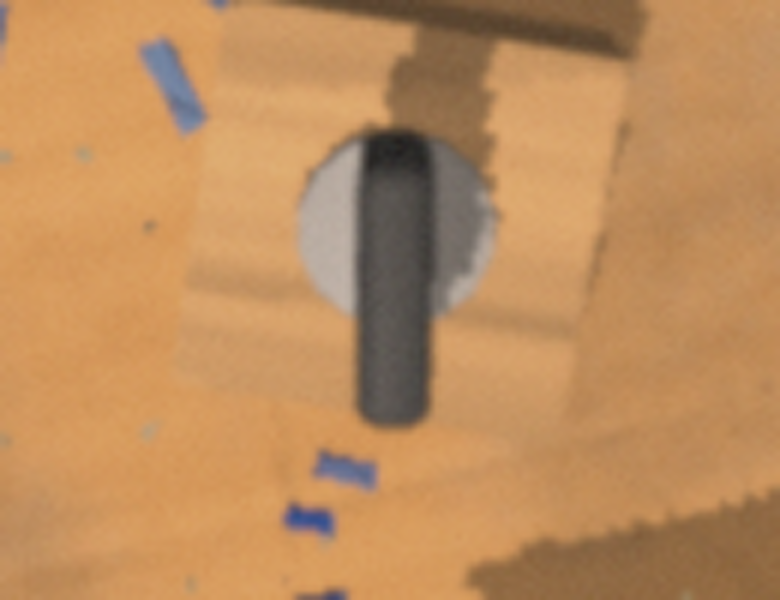

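The crop shows the handle vertical (aligned with the tool's x), with its top-face centre at crop (395,298), matching the prediction. Now I'll descend and grip.

Emit:
apply_moves --moves '[[[0,0,0.6,0,0],[0,0,1.2,0,0],[0,0,1.6,0,0],[0,0,1.85,0,0.4],[0,0,1.85,0,0.7],[0,0,1.85,0,1],[0,0,1.85,0,1],[0,0,1.85,0,1],[0,0,1.85,0,1],[0,0,1.85,0,1]]]'

```text
time: 3.12
tool_pos: [0.4266, 0.389, 0.2433]
ee_rot: [3.141, 0.0, -2.873]
wrist_force: [0.3, -0.1, 0.3]
width: 0.0275
finger_force: 0.0
```

Emit:
apply_moves --moves '[[[0,0,0,0,1],[0,0,0,0,1],[0,0,0,0,1],[0,0,0,0,1]]]'

```text
time: 3.62
tool_pos: [0.4266, 0.389, 0.2431]
ee_rot: [-3.142, -0.0, -2.873]
wrist_force: [0.1, -0.1, -0.2]
width: 0.0099
finger_force: 30.0
```

Emit:
apply_moves --moves '[[[0,0,-0.6,0,1],[0,0,-1.4,0,1],[0,0,-2.4,0,1],[-0.4,-1.1,-2.4,0,1],[-0.8,-2.2,-2.4,0,1],[-1.2,-3.3,-2.4,0,1],[-1.6,-4.4,-2.4,0,1],[-2.0,-5.35,-2.4,0,1],[-2.0,-5.35,-2.4,0,1],[-2.0,-5.35,-2.4,0,1]]]'

```text
time: 4.88
tool_pos: [0.5939, 0.158, 0.3628]
ee_rot: [3.141, -0.001, -2.873]
wrist_force: [0.6, 0.0, -0.3]
width: 0.0098
finger_force: 30.0
```

Run:
```python
from h import *
s=snap('wrist','w3'); o=telemetry.get_obs();print(o['tool_pos'],o['ee_rot'],o['wrist_force'],o['width'])
print(proj(s,[.5368,.142,.088],True)); tp=o['tool_pos'];
for h in(.014,-.0235,-.054): print(proj(s,tp-[0,0,.1815-h],True))
```

```text
[0.59355228 0.15859564 0.36298379] [ 3.14073450e+00 -6.37382102e-04 -2.87151165e+00] [ 0.10078771  1.27440595 -0.74419508] 0.00971089250221204
(np.float64(282.77166522355526), np.float64(145.32170316829232))
(np.float64(283.69570465250536), np.float64(276.0881738868201))
(np.float64(283.8255153229436), np.float64(249.50035362826534))
(np.float64(283.9020405605421), np.float64(233.96715497627454))
```

View pics/w3.png

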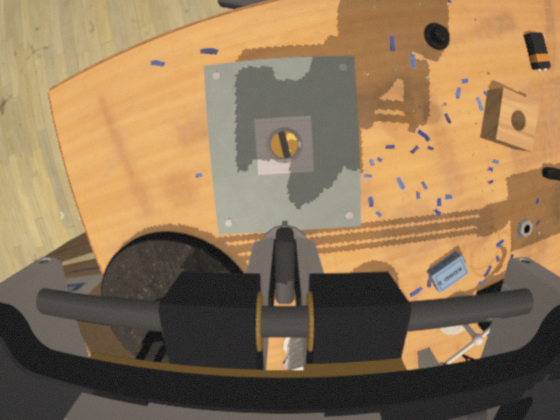

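The lock mouth is at about (284,145), and a dark slot is visible in the brass rotor, tilted slightly from vertical. The held key hangs at column ~284. I'll measure the mouth centre and slot line from masks.

Run:
```python
from h import *
s=load('w3'); im=s['image'].astype(int)
c=im[110:182,245:325]
hsv=cv2.cvtColor(s['image'],cv2.COLOR_RGB2HSV)[110:182,245:325].astype(int)
brass=(hsv[...,1]>120)&(hsv[...,0]<35)
ys,xs=np.nonzero(brass); print('brass bbox',xs.min()+245,xs.max()+245,ys.min()+110,ys.max()+110,len(xs))
# restrict
m=brass.astype(np.uint8); ct,_=cv2.findContours(m,0,2); 
for k in ct:
    if cv2.contourArea(k)>20: (x,y),r=cv2.minEnclosingCircle(k); print('c',x+245,y+110,r,cv2.contourArea(k))
g=im.sum(2)//3
for v in range(125,166): print(v,' '.join('%3d'%q for q in g[v,264:306]))
```

```text
brass bbox 271 297 132 157 384
c 279.5 145.0 12.257750511169434 164.5
c 288.0 143.5 11.884963989257812 164.5
125 130 131 131 132 133 131 131 131 131 131 131 132 132 130 131 133 130 132 132 131 132 130 131 128 135 130 131 131 130 131 131 132 131 130 130 132 130 128 128 132 133 130
126 130 130 128 132 129 130 132 133 130 130 131 129 132 130 130 129 128 126 127 125 126 128 126 127 128 130 129 129 132 130 127 131 128 130 130 131 129 133 131 130 131 130
127 131 133 130 132 129 134 131 129 130 130 128 131 131 128 127 127 124 122 117 116 117 117 117 117 121 126 127 129 131 132 132 132 131 131 128 131 132 130 132 133 131 131
128 131 131 130 131 132 130 131 130 130 129 131 131 125 119 119 112 111 107 108 108 106 109 106 107 110 116 118 120 126 128 129 130 129 131 130 129 131 133 130 130 128 129
129 130 131 131 133 133 131 131 129 130 126 127 122 118 111 108 107 104 104 104 105 107 105 103 106 103 104 107 107 111 118 127 128 130 129 130 128 130 129 131 128 131 127
130 131 129 129 131 130 129 129 130 126 122 118 112 111 110 107 107 101 100  96  99 103 103 107 106 106 104 103 100 104 108 114 122
[... 5360 characters left out ...]
 129 129 127
162 198 198 195 192 193 194 196 197 196 198 196 190 186 180 175 170 162 159 158 152 146 146 151 160 165 164 156 135 127 128 128 126 127 130 129 130 129 129 128 129 128 128
163 198 198 197 196 198 195 198 196 196 196 196 197 194 195 191 186 182 179 180 179 175 177 176 184 184 177 152 137 131 130 130 132 131 130 129 130 129 129 128 129 128 128
164 198 197 195 190 191 193 197 199 197 197 195 196 199 196 194 195 193 194 194 194 191 193 191 193 191 175 147 133 128 129 127 131 128 127 130 128 127 129 129 130 130 130
165 200 199 197 193 193 196 199 199 196 198 199 199 198 197 196 197 196 198 196 198 196 198 196 196 196 179 143 130 131 131 129 127 129 127 131 129 130 129 130 129 131 129
```

Run:
```python
from h import *
s=load('w3'); g=s['image'].astype(float).mean(2)
P=[]
for v in range(135,155):
    r=g[v,270:298]; w=np.clip(98-r,0,30); P.append((270+(w*np.arange(28)).sum()/w.sum(),v))
P=np.array(P); a=np.polyfit(P[:,1],P[:,0],1); print(a)
X=[onz(s,np.polyval(a,v),v,.071,True) for v in(133,157)]; d=X[0]-X[1]
print('slot yaw',np.arctan2(d[1],d[0])%np.pi, X, np.mean(X,0))
print('mouth',onz(s,284,144.8,.088,True), 'edges',[onz(s,*p,.088,True).round(4) for p in((265.5,145),(302,145),(284,127),(284,162.5))])
C=[onz(s,*p,.086,True)[:2] for p in((205,66),(353,57),(363,229),(218,233))] # box corners approx
for i in range(4): e=C[(i+1)%4]-C[i]; print(np.hypot(*e),np.arctan2(e[1],e[0]))
print(np.mean(C,0)); o=telemetry.get_obs();print(units([.5368,.142,.36],.27))
```

```text
[  0.24857942 247.91153556]
slot yaw 0.5106400333559775 [array([0.52797181, 0.13794383, 0.071     ]), array([0.54597079, 0.14802684, 0.071     ])] [0.5369713  0.14298534 0.071     ]
mouth [0.53615388 0.14281078 0.088     ] edges [array([0.5401, 0.129 , 0.088 ]), array([0.5325, 0.1563, 0.088 ]), array([0.5228, 0.1391, 0.088 ]), array([0.5495, 0.1465, 0.088 ])]
0.11737137376302288 1.898931640535495
0.14137734623206846 0.35203759363399806
0.12160176114414889 -1.2737736466374348
0.13755650528638314 -2.819219498223013
[0.53703119 0.14379534]
(array([ 1.182, -0.017,  0.06 ]), np.float64(0.0004640979873149733))
```

Emit:
apply_moves --moves '[[[0.6,0,0,-0.7,1],[1.185,0,0,-1.38,1],[1.185,0,0.3,-1.38,1],[1.185,0,0.6,-1.38,1],[1.185,0,0.6,-1.38,1],[1.185,0,0.6,-1.38,1]]]'

```text
time: 5.68
tool_pos: [0.5375, 0.1422, 0.3327]
ee_rot: [3.141, -0.001, -2.632]
wrist_force: [0.5, 0.2, -1.0]
width: 0.0098
finger_force: 30.0
```

Run:
```python
from h import *
o=telemetry.get_obs();print(o['tool_pos'],o['ee_rot'],units([.5365,.1427,.3236],.51),o['wrist_force'])
s=snap('side','s4');a=proj(s,o['tool_pos']-[0,0,.1816]);b=proj(s,[.5365,.1427,.088]);print(a,b)
v,u=int(b[1]),int(b[0])
cv2.imwrite('pics/c4.png',cv2.resize(s['image'][v-70:v+20,u-60:u+60],(800,600),interpolation=2)[:,:,::-1])
```

```text
[0.53746518 0.14223211 0.33266022] [ 3.14126534e+00 -6.27256983e-04 -2.63179764e+00] (array([0.012, 0.018, 0.181]), np.float64(-0.0011745061498140326)) [ 0.50731916  0.20907923 -1.01031114]
(np.float64(344.1257556963634), np.float64(222.29836535375)) (np.float64(340.6464078805983), np.float64(261.3913391279158))
```

View pics/c4.png

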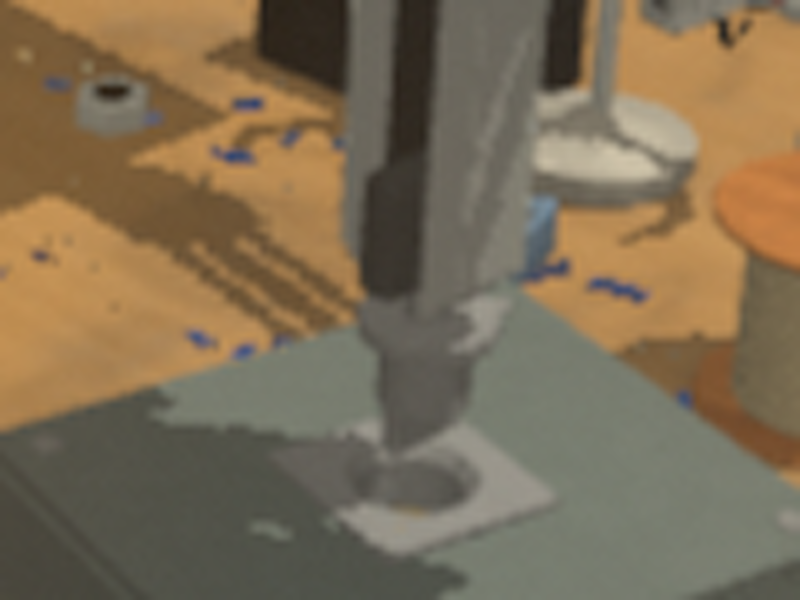

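The key hangs just above the mouth, about 1–2 mm to the right of centre (shank column ~424, mouth ~414 in the crop). I'll correct slightly and lower gently.

Emit:
apply_moves --moves '[[[0.02,0.02,0,0,1],[0.02,0.02,0.1,0,1],[0.02,0.02,0.2,0,1],[0.02,0.02,0.26,0,1],[0.02,0.02,0.32,0,1],[0.02,0.02,0.32,0,1]]]'

```text
time: 6.48
tool_pos: [0.5355, 0.1424, 0.3168]
ee_rot: [3.141, -0.001, -2.632]
wrist_force: [0.1, -0.8, -0.6]
width: 0.0099
finger_force: 30.0
```

Emit:
apply_moves --moves '[[[0,0,0.04,0,1],[0,0,0.08,0,1],[0,0,0.12,0,1],[0,0,0.12,0,1]]]'

```text
time: 6.98
tool_pos: [0.5355, 0.1423, 0.3109]
ee_rot: [3.141, -0.0, -2.632]
wrist_force: [-0.2, 0.0, -1.3]
width: 0.01
finger_force: 30.0
```

Emit:
apply_moves --moves '[[[0,0,0.03,0,1],[0,0,0.06,0,1],[0,0,0.09,0,1],[0,0,0.09,0,1]]]'

```text
time: 7.48
tool_pos: [0.5356, 0.1423, 0.3065]
ee_rot: [3.141, -0.0, -2.632]
wrist_force: [0.0, -0.1, -0.7]
width: 0.0098
finger_force: 30.0
```

Emit:
apply_moves --moves '[[[0,0,0.02,0,1],[0,0,0.04,0,1],[0,0,0.04,0,1]]]'

```text
time: 7.85
tool_pos: [0.5356, 0.1424, 0.3046]
ee_rot: [3.141, -0.0, -2.632]
wrist_force: [0.2, 0.7, -0.7]
width: 0.0101
finger_force: 30.0
```

Emit:
apply_moves --moves '[[[0,0,0.02,0,1],[0,0,0.04,0,1],[0,0,0.06,0,1],[0,0,0.06,0,1]]]'

```text
time: 8.35
tool_pos: [0.5356, 0.1424, 0.3016]
ee_rot: [3.141, -0.0, -2.632]
wrist_force: [-0.9, -0.1, -1.3]
width: 0.0098
finger_force: 30.0
```

In the slot with no force. On to home, expected at TCP z ≈ 0.297.

Emit:
apply_moves --moves '[[[0,0,0.02,0,1],[0,0,0.04,0,1],[0,0,0.06,0,1],[0,0,0.08,0,1],[0,0,0.08,0,1]]]'

```text
time: 8.98
tool_pos: [0.5356, 0.1424, 0.2976]
ee_rot: [3.141, -0.0, -2.632]
wrist_force: [-0.2, -0.2, -1.1]
width: 0.01
finger_force: 30.0
```

Emit:
apply_moves --moves '[[[0,0,0.01,0,1],[0,0,0.02,0,1],[0,0,0.02,0,1]]]'

```text
time: 9.35
tool_pos: [0.5356, 0.1424, 0.2971]
ee_rot: [-3.142, 0.0, -2.632]
wrist_force: [0.1, -0.5, 2.2]
width: 0.0101
finger_force: 30.0
```

Emit:
apply_moves --moves '[[[0,0,0,0.3,1],[0,0,0,0.6,1],[0,0,0,0.9,1],[0,0,0,1.2,1],[0,0,0,1.5,1],[0,0,0,1.5,1]]]'

```text
time: 10.1
tool_pos: [0.5358, 0.1421, 0.2972]
ee_rot: [-3.141, 0.001, -2.893]
wrist_force: [-0.0, -1.4, 0.6]
width: 0.0099
finger_force: 30.0
```

Emit:
apply_moves --moves '[[[0,0,0,0.4,1],[0,0,0,0.8,1],[0,0,0,1.2,1],[0,0,0,1.6,1],[0,0,0,2.0,1],[0,0,0,2.0,1]]]'

```text
time: 10.85
tool_pos: [0.5358, 0.1423, 0.2972]
ee_rot: [-3.142, 0.001, 3.042]
wrist_force: [0.3, -0.8, 2.2]
width: 0.01
finger_force: 30.0
```

Run:
```python
from h import *
print(telemetry.get_obs()['wrist_torque'])
```

```text
[-0.22652856  0.00132957  0.02936636]
```

Emit:
apply_moves --moves '[[[0,0,0,0.4,1],[0,0,0,0.8,1],[0,0,0,1.2,1],[0,0,0,1.6,1],[0,0,0,2.0,1],[0,0,0,2.4,1],[0,0,0,2.6,1],[0,0,0,2.6,1],[0,0,0,2.6,1]]]'

```text
time: 11.98
tool_pos: [0.5358, 0.1425, 0.2971]
ee_rot: [3.141, 0.001, 2.588]
wrist_force: [0.2, 0.8, 2.8]
width: 0.0096
finger_force: 30.0
```

Run:
```python
from h import *
o=telemetry.get_obs();print(o['wrist_torque'],o['wrist_force'])
s=snap('side','s5');b=load('side0')['image']
d=np.abs(s['image'].astype(int)-b).sum(2)
cv2.imwrite('pics/c5.png',cv2.resize(s['image'][200:350,240:440],(800,600),interpolation=2)[:,:,::-1])
```

```text
[-0.13533992 -0.09649606  0.07708081] [0.20951115 0.81899647 2.78641476]
```

View pics/c5.png

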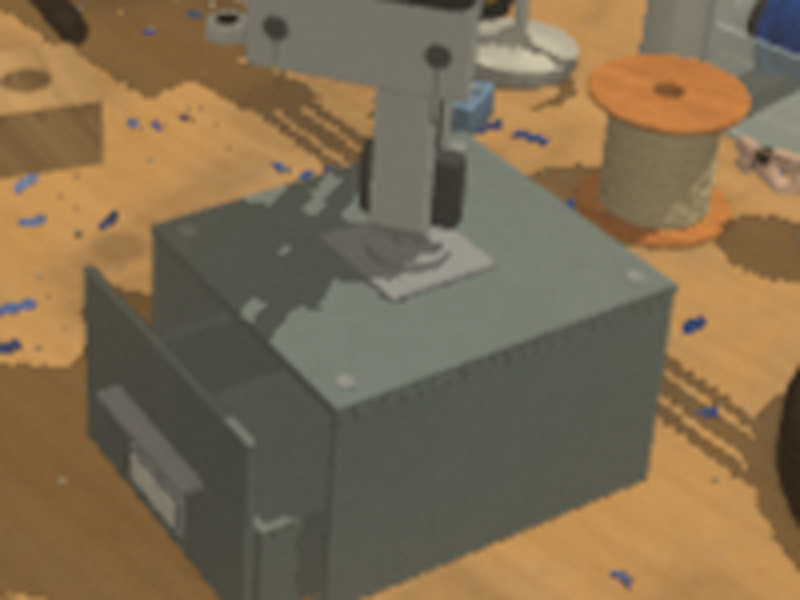

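The picture shows the drawer sprung out, the collar on the lock plate and the key still gripped. I'll ease the twist, let go and rise.

Emit:
apply_moves --moves '[[[0,0,0,-0.2,1],[0,0,0,-0.2,0.8],[0,0,0,-0.2,0.6],[0,0,0,-0.2,0.5],[0,0,0,-0.2,0.5],[0,0,0,-0.2,0.5],[0,0,0,-0.2,0.5]]]'

```text
time: 12.9
tool_pos: [0.5356, 0.1424, 0.2967]
ee_rot: [3.141, -0.0, 2.622]
wrist_force: [0.1, 0.1, 0.4]
width: 0.0466
finger_force: 0.0
```

Emit:
apply_moves --moves '[[[0,0,-0.2,0,0.5],[0,0,-0.6,0,0.5],[0,0,-1.2,0,0.5],[0,0,-1.8,0,0.5],[0,0,-2.0,0,0.5],[0,0,-2.0,0,0.5],[0,0,-2.0,0,0.5]]]'

```text
time: 13.78
tool_pos: [0.5354, 0.1423, 0.3951]
ee_rot: [-3.14, -0.002, 2.622]
wrist_force: [-0.1, -0.1, -0.3]
width: 0.0473
finger_force: 0.0
```

Run:
```python
from h import *
o=telemetry.get_obs();print(o['tool_pos'],o['width'])
s=snap('wrist','w6');d=snap('side','s6')
a=d['image'];
# dark handle in side view near lock; predicted handle top/bottom if home
for S,f in((s,True),(d,False)):
    print([np.round(proj(S,[.536,.1425,z],f),1) for z in(.1295,.1015,.092)])
def dark(I,u0,u1,v0,v1):
    m=(I[v0:v1,u0:u1].max(2)<75).astype(np.uint8); n,l,st,c=cv2.connectedComponentsWithStats(m)
    for i in range(1,n):
        if st[i,4]>25: print(st[i]+[u0,v0,0,0,0],c[i]+[u0,v0])
dark(a,315,370,215,275); print(); dark(s['image'],240,330,150,240)
```

```text
[0.53542552 0.14232769 0.39510591] 0.047292528425321965
[array([285.1, 223.5]), array([285.1, 214.6]), array([285.1, 211.9])]
[array([342.1, 236.1]), array([340.9, 253.4]), array([340.5, 259.1])]
[330 237  26  19 380] [342.20789474 246.37105263]

[280 195  11   9  68] [285.05882353 199.02941176]
```

The released key's handle sits at (342,246) in the side view, within about 2 px of where it should be when home and upright. Handing in.

```bash
python3 -c "
from h import *
print(ticket.close_job())"
```

```text
the job is handed in; nothing more can be done
None
```

I unlocked the box and handed the job in: the drawer sprung out, and the key was left standing home in the lock, let go, with the arm clear. It took about 14 s of robot time, no contact force above 3 N showed in the readings between moves, and no verdict came back.

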